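# Sort the fuel-line fittings back into their stock trays

## Robot

A 7-joint arm with a two-finger parallel gripper is mounted at the origin on the work surface. World frame = base frame: x ahead of the robot, y to its left, z up, the work surface at z = 0. Lengths are in mm, angles in rad, forces in N, time in s.
With the tool pointing down it reaches from about 425 to 1025 mm from the base axis. Payload 9.4 kg.
Tool frame: the origin (TCP) lies at the very end of the fingers, on their centre line; the grasp point (between the pads) lies 19 mm behind it; z points along the fingers, y is the line along which they close (so a half turn about z gives the same grasp; the last joint's range is limited). The gripper opens to 85 mm and grips with 20 to 120 N. Pads are 22 mm wide; open, the fingers measure 114 mm over their backs; the gripper's body (76 mm by 85 mm) begins 54 mm behind the grasp point. The pads swing forward as they close: fully open they stand 13 mm farther back than shut.
Start: joints at [1.123, 0.599, -0.003, 1.599, 0.002, 0.943, -0.08], TCP at [262.703, -675.73, 231.275] pointing down, gripper open.
Joint ranges: [-2.57, 2.57], [-0.35, 1.97], [-1.29, 1.29], [0.11, 2.56], [-1.05, 4.19], [0.11, 1.86], [-2.63, 2.63]. Speed limits (rad/s): [2.22, 2.22, 3.01, 3.01, 3.14, 3.14, 3.14].

## Interface

Orientations are given as a 3x3 rotation matrix whose columns are the frame's x, y, z axes.
In Python, from plant import robot gives the robot as it stands. Calls block until the motion is done:
- robot.move_to(position, orientation): joint-space move of the TCP to a pose.
- robot.move_l(position, max_speed=150, rotation=None): straight line of the TCP; rotation=None keeps the orientation; max_speed is the mean speed in mm/s.
- robot.move_j(angles): joint-space move.
- robot.let_go() and robot.close(squeeze=None): open the fingers fully, or close them until they stop; squeeze is the grip in N (None keeps the last).
- robot.wait(seconds).
- robot.inverse_kinematics(position, orientation): joint angles nearest the present ones, or None.
- robot.get_image(name): name is "scene" or "top"; returns a dict with "image" (480x640x3 uint8, red, green, blue), "fx", "fy", "cx", "cy" (pixels), "pose" (4x4, takes a point from camera to world coordinates). Camera axes: x right, y up, looking along -z (the intrinsics and any distortion apply to the point x, -y, -z); pixel columns grow to the right and rows downward; lengths in mm; the calibration is good to about 2 mm. A picture is of the moment at which its call begins. There is no depth.
A pose or a line that the arm cannot do raises robot.PlanningError and nothing moves.
- robot.hand_in(): hands the job in; it is judged then, once.
Readings, each from a call of its own:
- robot.read_time_s(): time.
- robot.read_joints(): joint angles.
- robot.read_dq(): joint speeds.
- robot.read_tau(): joint torques, N m.
- robot.read_tcp_pos(): TCP position.
- robot.read_tcp_rot(): TCP orientation.
- robot.read_contact_force(): force on the tool from outside, world axes, zero at the start.
- robot.read_torque(): the same for the moment, N m.
- robot.read_finger_gap(): finger opening in mm.
- robot.read_finger_force(): force on a finger pad.
Only numpy, scipy, OpenCV 4.12 (cv2) and the standard library are available. Lean on these libraries where they do the work, as an engineer would, in place of code of your own. Each camera call takes 0.05 s, during which the arm holds its last target. There are 200 camera calls.

## Task

Sort the loose fuel-line parts on the counter back into stock: put both brass elbows, the straight brass hose joiner and both green fuel filters each into the tray that already holds one of its kind. Set every part down rather than dropping it, lying flat on the tray's floor and not on top of another part. The tin tank cap and the chrome choke knob belong to a customer's motor: leave them where they lie.

Things in the scene. Friction and masses are not known exactly. Their poses are not given: they have to be found in the camera images.
- elbow_a: Brass 90 degree hose elbow, lying flat. Origin: centre of its 19 mm cube-shaped block, mid-height (9.5 mm above what it lies on; z is up). A round ridged hose tail, 11 mm across, runs along its own +x and ends 42 mm from the origin (from 12 mm on it is free to grip from above, e.g. at 28 mm); a 19 mm hexagon and then a 15 mm thread run along its own +y and end 30 mm from the origin. About 75 g. One of two alike.
- elbow_b: Brass 90 degree hose elbow, lying flat. Origin: centre of its 19 mm cube-shaped block, mid-height (9.5 mm above what it lies on; z is up). A round ridged hose tail, 11 mm across, runs along its own +x and ends 42 mm from the origin (from 12 mm on it is free to grip from above, e.g. at 28 mm); a 19 mm hexagon and then a 15 mm thread run along its own +y and end 30 mm from the origin. About 75 g. The other of two alike.
- straight: Straight brass hose joiner, lying. Origin: its centre, 9.5 mm above what it lies on. Its long axis is its own x, 64 mm long: a hexagon in the middle, 12 mm long, 19 mm across flats (22 mm across its corners, which point sideways as it lies), with a round 11 mm ridged hose tail at each end. Grip it across the hexagon. About 50 g.
- filter_a: Green plastic in-line fuel filter, lying. Origin: its centre, 15 mm above what it lies on. Its long axis is its own x, 72 mm long over the two thin (8 mm) hose nipples; the body is 42 mm long with octagonal end caps 30 mm across flats, so that it does not roll; grip it across the middle. About 30 g. One of two alike.
- filter_b: Green plastic in-line fuel filter, lying. Origin: its centre, 15 mm above what it lies on. Its long axis is its own x, 72 mm long over the two thin (8 mm) hose nipples; the body is 42 mm long with octagonal end caps 30 mm across flats, so that it does not roll; grip it across the middle. About 30 g. The other of two alike.
- tray_elbows: Open pressed steel stock tray, fixed to the counter, outside 120 mm (own x) by 206 mm (own y), inside 114 by 200 mm, floor 3 mm thick, rim 22 mm above the counter. Origin: centre of its underside, on the counter. All three trays are alike; this is the one in which a brass elbow already lies, within the 60 mm at its +y end (beyond y = +42 mm); the rest of its floor is empty.
- tray_straights: Open pressed steel stock tray, fixed to the counter, outside 120 mm (own x) by 206 mm (own y), inside 114 by 200 mm, floor 3 mm thick, rim 22 mm above the counter. Origin: centre of its underside, on the counter. All three trays are alike; this is the one in which a straight brass joiner already lies, within the 60 mm at its +y end (beyond y = +42 mm); the rest of its floor is empty.
- tray_filters: Open pressed steel stock tray, fixed to the counter, outside 120 mm (own x) by 206 mm (own y), inside 114 by 200 mm, floor 3 mm thick, rim 22 mm above the counter. Origin: centre of its underside, on the counter. All three trays are alike; this is the one in which a green filter already lies, within the 60 mm at its +y end (beyond y = +42 mm); the rest of its floor is empty.
- tank_cap: Round dented tin fuel tank cap, 58 mm across, 24 mm high with its vent screw, lying loose on the counter among the parts; to be left alone. Origin: centre of its underside.
- choke_knob: Chrome choke knob, 34 mm across, standing on its face with its stem up, 36 mm high, loose on the counter among the parts; to be left alone. Origin: centre of its underside.

How it is judged (in metres and radians):
At the end, for the whole second after the job is handed in: Elbows, joiner and filters lie inside the tray of their own kind, on its floor (origin at most 8 mm above its resting height there), flat within 0.25 rad (elbows either side up), released, at rest; tank cap and choke knob within 25 mm of where they lay (x of elbow_a in the frame of tray_elbows between -0.052 and 0.052 m and y of elbow_a in the frame of tray_elbows between -0.095 and 0.095 m and z of each of elbow_a, elbow_b in the frame of tray_elbows below 0.0205 m and linear speed of each of elbow_a, elbow_b, straight, filter_a, filter_b below 0.02 m/s and angular speed of each of elbow_a, elbow_b, straight, filter_a, filter_b below 0.3 rad/s and (angle between elbow_a's own z axis and vertical below 0.25 rad or angle between elbow_a's own z axis and vertical above 2.89 rad) and x of elbow_b in the frame of tray_elbows between -0.052 and 0.052 m and y of elbow_b in the frame of tray_elbows between -0.095 and 0.095 m and (angle between elbow_b's own z axis and vertical below 0.25 rad or angle between elbow_b's own z axis and vertical above 2.89 rad) and x of straight in the frame of tray_straights between -0.052 and 0.052 m and y of straight in the frame of tray_straights between -0.095 and 0.095 m and z of straight in the frame of tray_straights below 0.0205 m and angle between straight's own x axis and vertical between 1.32 and 1.82 rad and x of filter_a in the frame of tray_filters between -0.052 and 0.052 m and y of filter_a in the frame of tray_filters between -0.095 and 0.095 m and z of each of filter_a, filter_b in the frame of tray_filters below 0.026 m and angle between filter_a's own x axis and vertical between 1.32 and 1.82 rad and x of filter_b in the frame of tray_filters between -0.052 and 0.052 m and y of filter_b in the frame of tray_filters between -0.095 and 0.095 m and angle between filter_b's own x axis and vertical between 1.32 and 1.82 rad and distance of each of tank_cap, choke_knob from where it was at the start of the episode below 0.025 m); the robot touches nothing.
It fails at once if the tin tank cap is moved more than 25 mm from where it lay (distance of tank_cap from where it was at the start of the episode above 0.025 m).
It fails at once if the choke knob is moved more than 25 mm from where it lay (distance of choke_knob from where it was at the start of the episode above 0.025 m).
It fails at once if a part is dropped or thrown: it falls free of the fingers more than 80 mm above the counter ((height (world z) of elbow_a above 0.08 m and contact force between the fingers and elbow_a below 0.02 N and linear speed of elbow_a above 0.3 m/s) or (height (world z) of elbow_b above 0.08 m and contact force between the fingers and elbow_b below 0.02 N and linear speed of elbow_b above 0.3 m/s) or (height (world z) of straight above 0.08 m and contact force between the fingers and straight below 0.02 N and linear speed of straight above 0.3 m/s) or (height (world z) of filter_a above 0.08 m and contact force between the fingers and filter_a below 0.02 N and linear speed of filter_a above 0.3 m/s) or (height (world z) of filter_b above 0.08 m and contact force between the fingers and filter_b below 0.02 N and linear speed of filter_b above 0.3 m/s)).
It also fails if it takes over 128 s, if anything falls off the work surface, if the arm or the gripper's body presses on something with over 40 N, if the wrist force passes 120 N, or if a joint passes its speed limit or range.

## Working session

There is one attempt and no reset: what is moved stays moved. The work goes in short steps, each a Python script; the robot and the scene stay as the last script left them, time stands still between calls to the robot, and variables do not carry over. Pictures are saved under pics/ and viewed, at most 14 in all, crops included, and the job is handed in when it is done.

```bash
mkdir -p pics; ls; python3 - <<'E'
from plant import robot
import cv2,numpy as np
for n in("scene","top"):
    d=robot.get_image(n); cv2.imwrite(f"pics/{n}0.png",d["image"][:,:,::-1]); print(n,{k:d[k] for k in d if k!="image"})
    np.save(f"pics/{n}_pose.npy",d["pose"])
E
```

```text
pics
scene {'fx': 590.7904496058997, 'fy': 590.7904496058997, 'cx': 320.7511193522435, 'cy': 240.21215010279982, 'pose': array([[-5.05070223e-01, -7.16089367e-01,  4.81788426e-01,
         1.03189125e+03],
       [ 8.62926271e-01, -4.29454531e-01,  2.66321342e-01,
         3.01682626e+02],
       [ 1.61963417e-02,  5.50258869e-01,  8.34837023e-01,
         9.91486480e+02],
       [ 0.00000000e+00,  0.00000000e+00,  0.00000000e+00,
         1.00000000e+00]])}
top {'fx': 488.94872860948703, 'fy': 488.94872860948703, 'cx': 320.64409859561266, 'cy': 237.5023363928507, 'pose': array([[-1.00594478e-02,  9.94361639e-01, -1.05563904e-01,
         3.72351053e+02],
       [-9.99919834e-01, -1.08147849e-02, -6.58526106e-03,
        -2.24045204e+00],
       [-7.68978189e-03,  1.05489197e-01,  9.94390716e-01,
         1.10434623e+03],
       [ 0.00000000e+00,  0.00000000e+00,  0.00000000e+00,
         1.00000000e+00]])}
```

View pics/scene0.png

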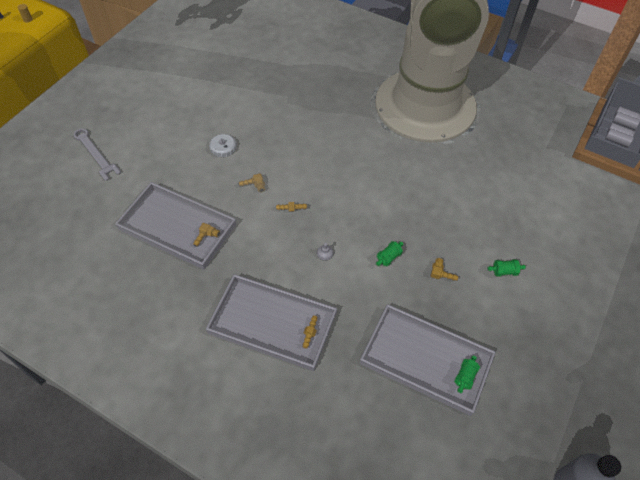

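View pics/top0.png

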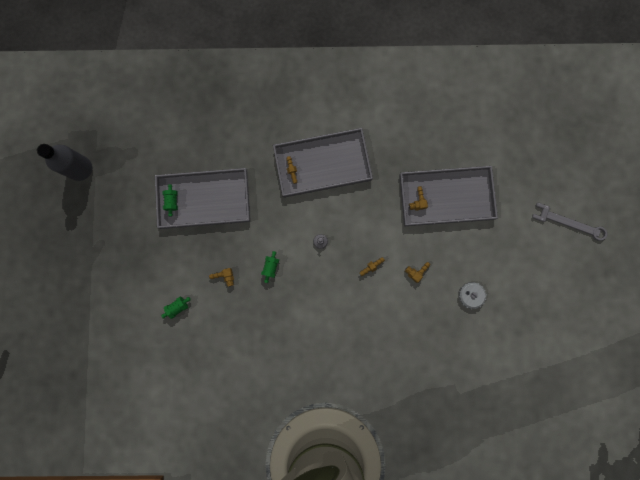

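```bash
python3 - <<'E'
import cv2
def crop(src,name,x0,y0,x1,y1,s):
    im=cv2.imread(src)[y0:y1,x0:x1]; im=cv2.resize(im,None,fx=s,fy=s,interpolation=cv2.INTER_CUBIC)
    im=cv2.convertScaleAbs(im,alpha=1.5)
    for x in range(x0,x1,10): cv2.line(im,(int((x-x0+.5)*s),0),(int((x-x0+.5)*s),12 if x%50 else 30),(255,255,255),1)
    for y in range(y0,y1,10): cv2.line(im,(0,int((y-y0+.5)*s)),(12 if y%50 else 30,int((y-y0+.5)*s)),(255,255,255),1)
    cv2.imwrite(name,im); print(im.shape)
crop("pics/top0.png","pics/c1.png",150,230,290,325,5.7)
crop("pics/top0.png","pics/c2.png",350,235,490,315,5.7)
crop("pics/top0.png","pics/c3.png",150,120,350,235,4)
crop("pics/top0.png","pics/c4.png",310,120,510,255,4)
E
```

```text
(542, 798, 3)
(456, 798, 3)
(460, 800, 3)
(540, 800, 3)
```

View pics/c1.png

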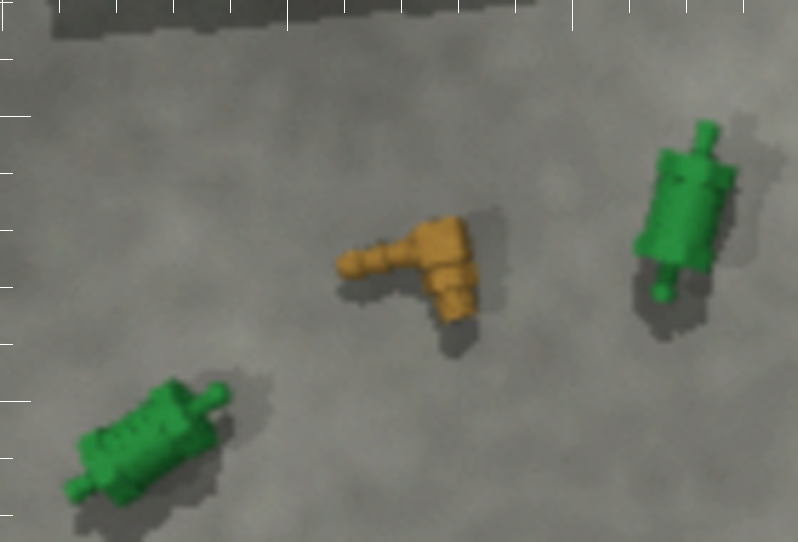

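View pics/c2.png

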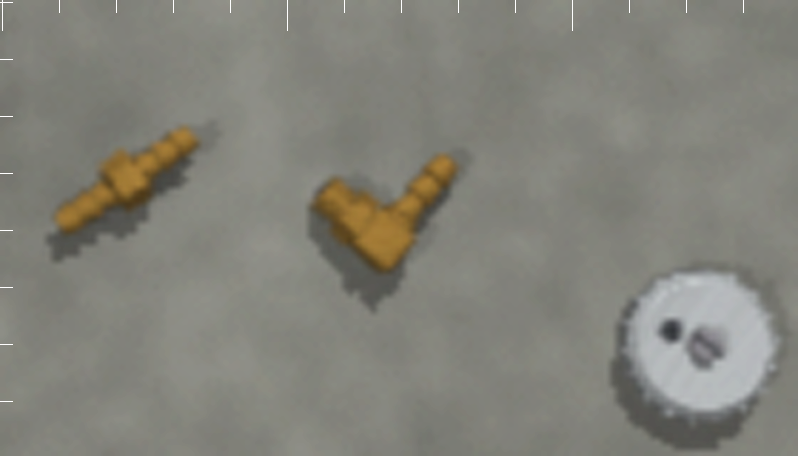

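View pics/c3.png

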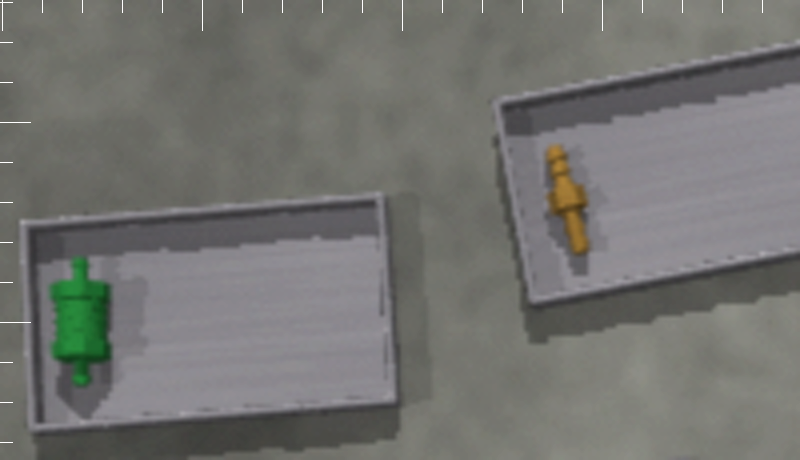

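View pics/c4.png

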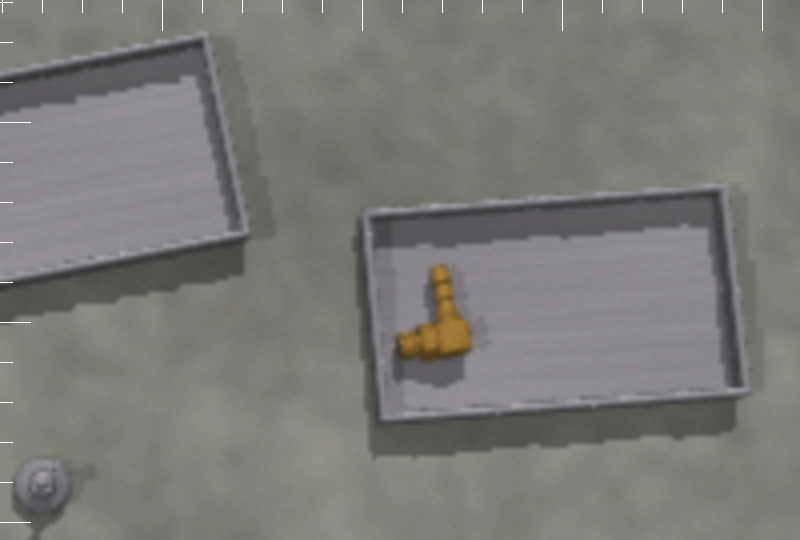

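The parts are clearly separated. Top view, full-image pixels:

- **Filters:** about (270,267) and (176,307).
- **Elbows:** about (228,272) and (417,277). Both lie own z up.
- **Straight joiner:** about (372,266).
- **Tank cap and choke knob:** about (473,295) and (320,241).
- **Trays:** filters on the left, straights in the middle, elbows on the right, each with its +y end at the image left.

Next I turn these into world coordinates and check them against the given sizes.

```bash
cat >geo.py <<'E'
import numpy as np
T=np.load('pics/top_pose.npy'); F,CX,CY=488.94873,320.6441,237.50234
def world(u,v,z):
    d=T[:3,:3]@np.array([(u-CX)/F,-(v-CY)/F,-1]); return T[:3,3]+d*(z-T[2,3])/d[2]
def C(p,o,s,z): return world(o[0]+(p[0]+.5)/s-.5,o[1]+(p[1]+.5)/s-.5,z)[:2]
c1=((150,230),5.7);c2=((350,235),5.7);c3=((150,120),4);c4=((310,120),4)
ang=lambda v:np.arctan2(v[1],v[0])
def bar(a,b,c,z): a,b=C(a,*c,z),C(b,*c,z); return (a+b)/2,ang(b-a),np.linalg.norm(b-a)
def elbow(block,tail,thr,c):
    b,t,h=C(block,*c,19),C(tail,*c,9.5),C(thr,*c,9.5)
    return b,ang(t-b),np.linalg.norm(t-b),ang(h-b),np.linalg.norm(h-b)
def tray(pts):  # TL TR BR BL in image; +y = image left, +x = image up
    P=[C(p,*c,22) for p,c in pts]; m=sum(P)/4
    y=(P[0]+P[3]-P[1]-P[2])/2; x=(P[0]+P[1]-P[2]-P[3])/2
    return m,ang(y)-np.pi/2,np.linalg.norm(x),np.linalg.norm(y),ang(x)
fR=bar((661,302),(710,122),c1,15); fL=bar((68,495),(230,387),c1,15); st=bar((57,222),(197,134),c2,9.5)
e1=elbow((443,243),(338,267),(457,318),c1); e2=elbow((384,240),(452,158),(318,193),c2)
tf=tray([((22,222),c3),((382,196),c3),((397,403),c3),((34,431),c3)])
ts=tray([((497,102),c3),((207,35),c4),((246,235),c4),((532,302),c3)])
te=tray([((364,212),c4),((724,187),c4),((747,392),c4),((383,419),c4)])
E
cat >arm.py <<'E'
import numpy as np
from plant import robot
def R(a): # closing axis y_tool at yaw a, z down
    y=np.array([np.cos(a),np.sin(a),0]); z=np.array([0,0,-1.]); return np.column_stack([np.cross(y,z),y,z])
def go(xy,z,a): robot.move_to([xy[0],xy[1],z],R(a))
E
python3 - <<'E'
from geo import *
import arm; from arm import robot,R
np.set_printoptions(precision=3,suppress=True)
for n in "fR fL st e1 e2 tf ts te".split(): print(n,*globals()[n])
# scene camera reprojection
d=robot.get_image("scene");P=np.linalg.inv(d["pose"])
for n,z in(("fR",15),("fL",15),("st",9.5),("e1",19),("e2",19),("tf",22),("ts",22),("te",22)):
    q=P@np.r_[globals()[n][0],z,1]; print(n,d["fx"]*q[0]/-q[2]+d["cx"],d["fy"]*q[1]/q[2]+d["cy"])
for n,b in(("fR",fR[1]),("fL",fL[1]),("st",st[1]),("e1",e1[1]),("e2",e2[1]),("tf",tf[1]),("ts",ts[1]),("te",te[1])):
    for k in(-1,0,1):
        a=b+np.pi/2+k*np.pi; j=robot.inverse_kinematics([*globals()[n][0],100],R(a)); print(n,round(a,2),None if j is None else np.array(j))
E
```

```text
fR [423.744 118.773] -0.2660242089547291 72.67245385941416
fL [337.016 327.051] -0.9884055833784593 74.39612892993726
st [ 423.69  -108.938] -1.0229598032829077 65.14187077808258
e1 [412.363 212.82 ] 1.7685276391308258 43.908071878721856 -3.0078926650335487 29.282757390748916
e2 [ 398.158 -207.031] -0.7430356158875612 43.4784902020939 0.8940188547977129 30.10200533112499
tf [580.144 271.376] 0.06408446729271833 119.15661010502836 203.87329185849617 0.07952779111854834
ts [659.957  -0.5  ] 0.18018050212660564 117.61657455013076 202.8390969866088 0.16852994982525418
te [ 579.735 -282.11 ] 0.06119257117149779 117.5185531997249 203.4296164432264 0.06261084604753835
fR 388.92595006925734 252.10095554980126
fL 505.2572403237838 266.37238780240085
st 290.2706059261272 205.63873964792646
e1 435.61128184860337 267.9902475899631
e2 257.24533172610757 175.52443993068357
tf 427.0901993733113 352.63156073430685
ts 271.781402418937 316.1207836236816
te 175.3358185897362 219.71717256290407
fR -1.84 [-0.493  0.507  0.127  2.358 -0.219  0.287 -2.008]
fR 1.3 [-0.097  0.527 -0.424  2.334  0.591  0.38  
[... 610 characters left out ...]
0.223  0.516  0.182  2.342 -0.303  0.304 -1.641]
e2 0.83 [ 0.641  0.53  -0.4    2.316  0.552  0.384  0.6  ]
e2 3.97 [ 0.223  0.516  0.182  2.342 -0.303  0.304 -1.641]
tf -1.51 [-0.552  0.657  0.039  1.905 -0.044  0.581 -1.991]
tf 1.63 [-0.106  0.743 -0.662  1.874  0.653  0.754  0.499]
tf 4.78 [-0.552  0.657  0.039  1.905 -0.044  0.581 -1.991]
ts -1.39 [-0.101  0.675  0.025  1.858 -0.027  0.61  -1.45 ]
ts 1.75 [ 0.365  0.781 -0.729  1.825  0.702  0.813  1.025]
ts 4.89 [-0.101  0.675  0.025  1.858 -0.027  0.61  -1.45 ]
te -1.51 [ 0.321  0.662  0.067  1.896 -0.075  0.586 -1.073]
te 1.63 [ 0.786  0.748 -0.667  1.864  0.656  0.762  1.387]
te 4.77 [ 0.321  0.662  0.067  1.896 -0.075  0.586 -1.073]
```

```bash
cat >>arm.py <<'E'
def pick(xy,a,z=3,squeeze=60,up=140):
    go(xy,up,a); robot.move_l([*xy,z],180); robot.close(squeeze)
    g=robot.read_finger_gap(); robot.move_l([*xy,up],200); print("gap",g,robot.read_finger_gap(),"t",robot.read_time_s())
def place(xy,a,z=6.5,up=140):
    go(xy,up,a); robot.move_l([*xy,z+12],200); robot.move_l([*xy,z],40)
    print("F",np.round(robot.read_contact_force(),1)); robot.let_go(); robot.move_l([*xy,up],200); print("t",robot.read_time_s())
def intray(t,x,y):
    c,s=np.cos(t[1]),np.sin(t[1]); return t[0]+np.array([[c,-s],[s,c]])@[x,y]
def along(e,d): return e[0]+d*np.array([np.cos(e[1]),np.sin(e[1])])
E
python3 - <<'E'
from geo import *; from arm import *
h=np.pi/2
for n,xy,a,z in [("e2",along(e2,26),e2[1]-h,3),("P",intray(te,37,-32),te[1]-h,6),("e1",along(e1,26),e1[1]-h,3),("Q",intray(te,-37,-32),te[1]+h,6),
 ("st",st[0],st[1]-h,3),("S",intray(ts,0,-30),ts[1]-h,6),("fR",fR[0],fR[1]+h,4),("F1",intray(tf,0,-40),tf[1]+h,7),("fL",fL[0],fL[1]+h,4)]:
    print(n,np.round(xy),round(a,2),robot.inverse_kinematics([*xy,z],R(a)) is not None,robot.inverse_kinematics([*xy,140],R(a)) is not None)
pick(along(e2,26),e2[1]-h); place(intray(te,37,-32),te[1]-h)
import cv2
robot.move_l([500,-150,200],250)
d=robot.get_image("scene"); cv2.imwrite("pics/s1.png",d["image"][:,:,::-1])
E
```

```text
e2 [ 417. -225.] -2.31 True True
P [ 619. -312.] -1.51 True True
e1 [407. 238.] 0.2 True True
Q [ 545. -316.] 1.63 True True
st [ 424. -109.] -2.59 True True
S [665. -30.] -1.39 True True
fR [424. 119.] 1.3 True True
F1 [583. 231.] 1.63 True True
fL [337. 327.] 0.58 True TrueTraceback (most recent call last):
  File "<stdin>", line 6, in <module>
  File "arm.py", line 7, in pick
    go(xy,up,a); robot.move_l([*xy,z],180); robot.close(squeeze)
                 ~~~~~~~~~~~~^^^^^^^^^^^^^
plant.PlanningError: the arm cannot follow that straight line within its joint ranges
```

```bash
python3 - <<'E'
from geo import *; from arm import *
np.set_printoptions(precision=2,suppress=True)
h=np.pi/2
print(robot.read_joints())
for n,xy,a0 in [("e2",along(e2,26),e2[1]-h),("e1",along(e1,26),e1[1]-h),("st",st[0],st[1]-h),("fR",fR[0],fR[1]+h),("fL",fL[0],fL[1]+h)]:
  for a in(a0,a0+np.pi):
    for z in(140,100,60,30,3): print(n,round(a,2),z,np.array(robot.inverse_kinematics([*xy,z],R(a))))
E
```

```text
[ 0.2   0.46  0.24  2.26 -0.25  0.44 -1.68]
e2 -2.31 140 [ 0.2   0.46  0.24  2.26 -0.25  0.44 -1.68]
e2 -2.31 100 [ 0.24  0.53  0.19  2.29 -0.28  0.34 -1.64]
e2 -2.31 60 [ 0.28  0.61  0.13  2.31 -0.32  0.24 -1.61]
e2 -2.31 30 [ 0.31  0.67  0.09  2.32 -0.35  0.17 -1.58]
e2 -2.31 3 [ 0.26  0.73  0.16  2.33 -0.9   0.14 -1.03]
e2 0.83 140 [ 0.2   0.46  0.24  2.26 -0.25  0.44 -1.68]
e2 0.83 100 [ 1.1   0.77 -1.11  2.24  1.03  0.81  0.11]
e2 0.83 60 [ 1.09  0.87 -1.11  2.26  1.17  0.83 -0.02]
e2 0.83 30 [ 1.08  0.94 -1.11  2.27  1.27  0.85 -0.1 ]
e2 0.83 3 [ 0.98  0.9  -0.92  2.28  1.32  0.7  -0.13]
e1 0.2 140 [-0.4   0.46 -0.34  2.24  0.33  0.48 -0.8 ]
e1 0.2 100 [-0.5   0.53 -0.21  2.27  0.3   0.36 -0.76]
e1 0.2 60 [-0.56  0.6  -0.12  2.3   0.28  0.25 -0.74]
e1 0.2 30 [-0.6   0.66 -0.07  2.32  0.25  0.17 -0.7 ]
e1 0.2 3 [-0.52  0.72 -0.19  2.32  0.85  0.17 -1.31]
e1 3.34 140 [-1.25  0.62  0.92  2.29 -0.89  0.64 -2.6 ]
e1 3.34 100 [-1.13  0.64  0.72  2.31 -0.94  0.51 -2.58]
e1 3.34 60 [-1.    0.67  0.53  2.33 -1.01  0.38 -2.54]
e1 3.34 30 [-0.88  0.7   0.34  2.33 -1.01  0.26 -2.56]
e1 3.3
[... 1003 characters left out ...]
47  0.59  0.1   2.38 -0.31  0.18 -1.92]
fR 4.45 30 [-0.51  0.67  0.16  2.4  -0.87  0.13 -1.36]
fR 4.45 3 [ 0.3   0.99 -1.11  2.36  1.41  0.86  2.59]
fL 0.58 140 [-0.6   0.47 -0.4   2.24  0.38  0.49 -0.72]
fL 0.58 100 [-0.66  0.53 -0.32  2.27  0.44  0.39 -0.76]
fL 0.58 60 [-0.81  0.6  -0.11  2.31  0.27  0.25 -0.58]
fL 0.58 30 [-0.9   0.66  0.02  2.32 -0.07  0.15 -0.24]
fL 0.58 3 [-0.76  0.72 -0.19  2.32  0.87  0.16 -1.19]
fL 3.72 140 [-1.49  0.62  0.92  2.29 -0.89  0.64 -2.45]
fL 3.72 100 [-1.37  0.64  0.72  2.32 -0.95  0.51 -2.43]
fL 3.72 60 [-1.24  0.67  0.53  2.33 -1.02  0.38 -2.39]
fL 3.72 30 [-1.12  0.7   0.34  2.34 -1.03  0.25 -2.4 ]
fL 3.72 3 [-1.    0.73  0.16  2.34 -0.94  0.13 -2.5 ]
```

```bash
python3 - <<'E'
from geo import *; from arm import *
np.set_printoptions(precision=2,suppress=True)
h=np.pi/2; xy=along(e2,26)
robot.move_j(robot.inverse_kinematics([*xy,100],R(e2[1]+h)))
print(robot.read_joints())
for n,p,a0 in [("e1",along(e1,26),e1[1]-h),("st",st[0],st[1]-h),("fR",fR[0],fR[1]+h),("fL",fL[0],fL[1]+h)]:
  for a in(a0,a0+np.pi):
    for z in(100,3): print(n,round(a,2),z,np.array(robot.inverse_kinematics([*p,z],R(a))))
try: pick(xy,e2[1]+h,up=100)
except robot.PlanningError as e: print(e)
print(robot.read_joints(),robot.read_tcp_pos(),robot.read_time_s())
E
```

```text
[ 1.1   0.77 -1.11  2.24  1.03  0.81  0.11]
e1 0.2 100 [ 0.01  0.71 -0.98  2.24  0.97  0.71 -1.47]
e1 0.2 3 [-0.06  0.89 -0.9   2.29  1.32  0.68 -1.79]
e1 3.34 100 [ 0.08  0.77 -1.11  2.24  1.03  0.81  1.59]
e1 3.34 3 [ 0.06  1.02 -1.13  2.28  1.37  0.9   1.31]
st -2.59 100 [-0.25  0.56  0.54  2.38 -0.83  0.38 -1.58]
st -2.59 3 [ 0.89  1.1  -1.27  2.36  1.42  1.04  2.34]
st 0.55 100 [ 0.83  0.71 -1.05  2.32  1.03  0.72 -0.44]
st 0.55 3 [ 0.68  0.86 -0.84  2.37  1.4   0.61 -0.77]
fR 1.3 100 [ 0.36  0.77 -1.16  2.31  1.08  0.81 -0.27]
fR 1.3 3 [ 0.22  0.91 -0.96  2.36  1.4   0.71 -0.54]
fR 4.45 100 [-0.65  0.53  0.36  2.37 -0.59  0.32 -1.61]
fR 4.45 3 [ 0.3   0.99 -1.11  2.36  1.41  0.86  2.59]
fL 0.58 100 [-0.11  0.84 -1.23  2.24  1.09  0.91 -1.47]
fL 0.58 3 [-0.5   0.78 -0.56  2.31  1.23  0.41 -1.55]
fL 3.72 100 [-0.16  0.77 -1.11  2.25  1.04  0.81  1.73]
fL 3.72 3 [-0.13  1.1  -1.26  2.29  1.39  1.04  1.43]
gap 8.141329065774794 8.267125058118182 t 5.7417
[ 1.09  0.77 -1.1   2.24  1.03  0.8   0.11] [ 416.83 -224.97   99.36] 5.7417
```

```bash
python3 - <<'E'
from geo import *; from arm import *
import cv2
h=np.pi/2
place(intray(te,37,-32),te[1]+h,up=100)
pick(st[0],st[1]+h,up=100)
print(np.round(robot.read_joints(),2))
d=robot.get_image("scene"); cv2.imwrite("pics/s1.png",cv2.resize(d["image"][100:400,60:460,::-1],None,fx=2,fy=2))
E
```

```text
F [-0.1  0.1  0.3]
t 9.0583
gap 18.504142362798195 18.236924579156067 t 12.4417
[ 0.82  0.7  -1.03  2.32  1.03  0.7  -0.44]
```

View pics/s1.png

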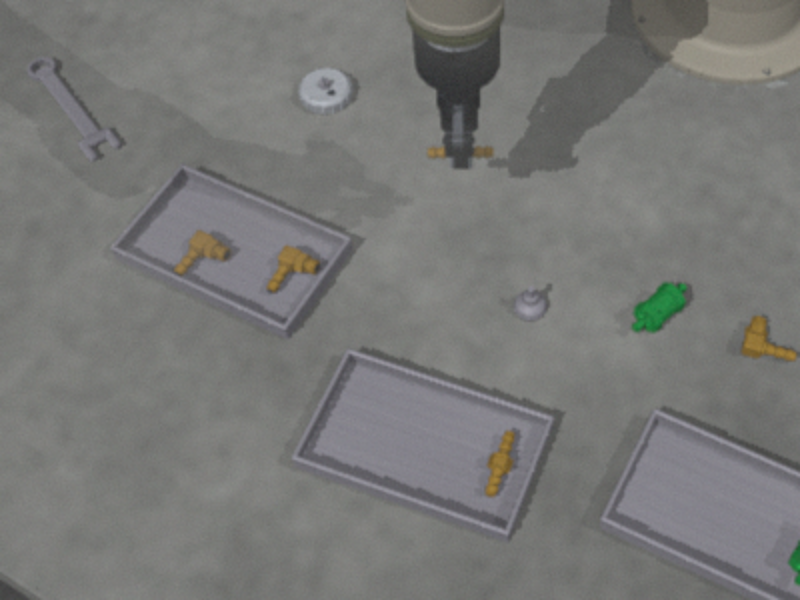

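The first elbow lies flat in its tray at crop (205,250), and the joiner is held level. I place the joiner, pick elbow 1 and measure the gap in the elbow tray.

```bash
python3 - <<'E'
from geo import *; from arm import *
import cv2
h=np.pi/2
place(intray(ts,0,-30),ts[1]+h,up=100)
pick(along(e1,26),e1[1]-h,up=100)
d=robot.get_image("top"); im=d["image"][125:260,310:510,::-1]
cv2.imwrite("pics/c5.png",cv2.convertScaleAbs(cv2.resize(im,None,fx=4,fy=4,interpolation=cv2.INTER_CUBIC),alpha=1.5))
E
```

```text
F [ 0.3 -1.5  1.6]
t 15.9
gap 8.592085055501025 8.33714911786248 t 19.8417
```

View pics/c5.png

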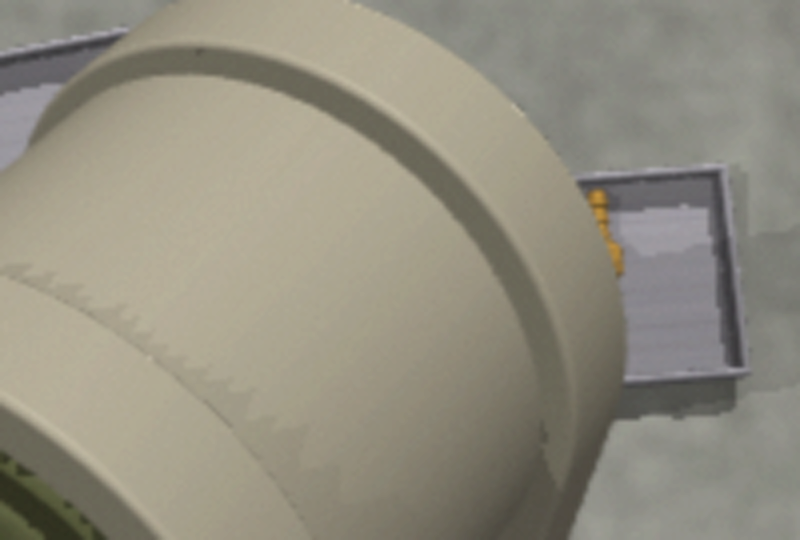

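P's block edge (crop (620,272)) is at tray x of about +3 to +7 mm, so there is room for the second elbow with its tail toward -x. I place it, then filter 1.

```bash
python3 - <<'E'
from geo import *; from arm import *
import cv2
h=np.pi/2
robot.move_l([*along(e1,26),110],200)
place(intray(te,-38,-32),te[1]+h,up=100)
pick(fR[0],fR[1]+h,z=4,squeeze=40,up=100)
place(intray(tf,0,-40),tf[1]+h,z=7.5,up=100)
d=robot.get_image("scene"); cv2.imwrite("pics/s2.png",cv2.resize(d["image"][150:420,100:500,::-1],None,fx=2,fy=2))
E
```

```text
F [-7.3  0.1 39.2]
t 24.65
gap 27.486803640346167 27.47401680684265 t 28.2083
F [ 0.8 -0.8  3.4]
t 31.2167
```

View pics/s2.png

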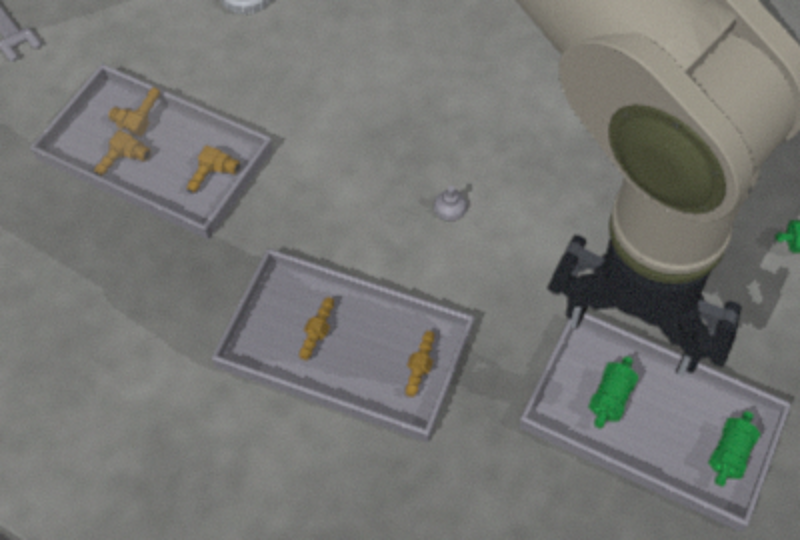

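The joiner and filter 1 are placed. Elbow 2's tail tip, at crop (155,92), sits right at the rim, and placing it gave 39 N, so I look closer.

```bash
python3 - <<'E'
from arm import robot
import cv2
d=robot.get_image("scene"); a=cv2.resize(d["image"][175:270,110:245,::-1],None,fx=5.9,fy=5.9,interpolation=cv2.INTER_CUBIC); cv2.imwrite("pics/z1.png",cv2.convertScaleAbs(a,alpha=1.5))
d=robot.get_image("top"); a=cv2.resize(d["image"][150:245,390:510,::-1],None,fx=6,fy=6,interpolation=cv2.INTER_CUBIC); cv2.imwrite("pics/z2.png",cv2.convertScaleAbs(a,alpha=1.5))
E
```

```text
(no output)
```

View pics/z1.png

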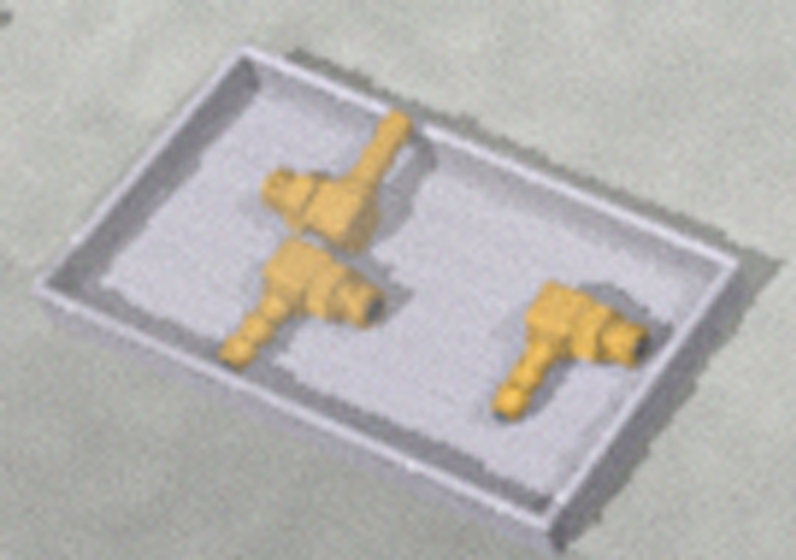

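View pics/z2.png

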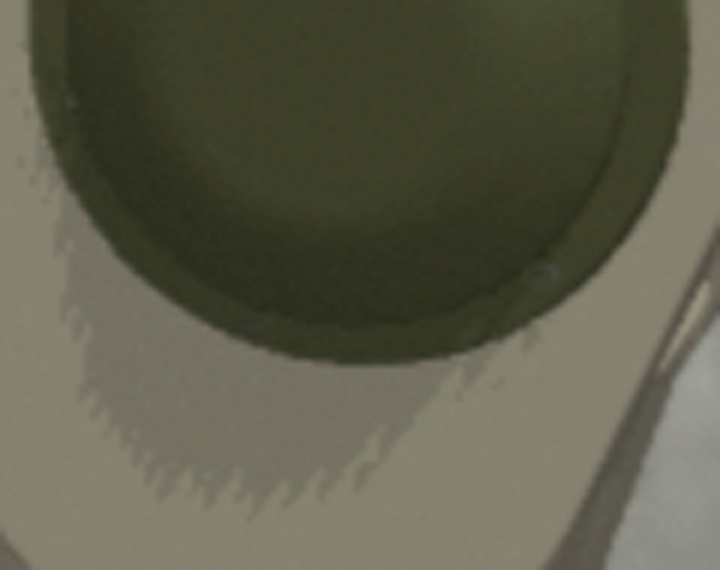

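The tail tip (z1 crop (400,118)) rests on the -x rim, so this elbow is tilted. I use the tray corners in the same crop to work out the shift.

```bash
python3 - <<'E'
import cv2,numpy as np
H=cv2.getPerspectiveTransform(np.float32([[245,50],[738,262],[548,525],[40,288]]),np.float32([[-60,-103],[-60,103],[60,103],[60,-103]]))
p=np.float32([[[400,118],[345,215],[365,250],[315,225],[290,240],[330,262],[300,265],[235,358],[270,190]]])
print(np.round(cv2.perspectiveTransform(p,H)[0],1))
E
```

```text
[[-59.5 -35.5]
 [-14.6 -28.1]
 [ -5.2 -13.3]
 [ -6.1 -34.8]
 [  3.3 -38.7]
 [  4.7 -21. ]
 [ 10.5 -29.4]
 [ 52.9 -26.3]
 [-11.6 -57.7]]
```

```bash
python3 - <<'E'
from geo import *; from arm import *
import cv2
h=np.pi/2
p=intray(te,-38,-32); q=intray(te,-32.5,-32)
go(p,100,te[1]+h); robot.move_l([*p,9],150); robot.close(30); print(robot.read_finger_gap())
robot.move_l([*p,15],60); robot.move_l([*q,15],60); robot.move_l([*q,7.5],30)
print(robot.read_contact_force()); robot.let_go(); robot.move_l([*q,100],200)
go(fL[0],100,fL[1]+h); print(robot.read_time_s())
d=robot.get_image("scene"); a=cv2.resize(d["image"][175:270,110:245,::-1],None,fx=5.9,fy=5.9,interpolation=cv2.INTER_CUBIC); cv2.imwrite("pics/z3.png",cv2.convertScaleAbs(a,alpha=1.5))
E
```

```text
9.582913004903016
[-3.71664271 -0.02501469  5.60575655]
39.4167
```

View pics/z3.png

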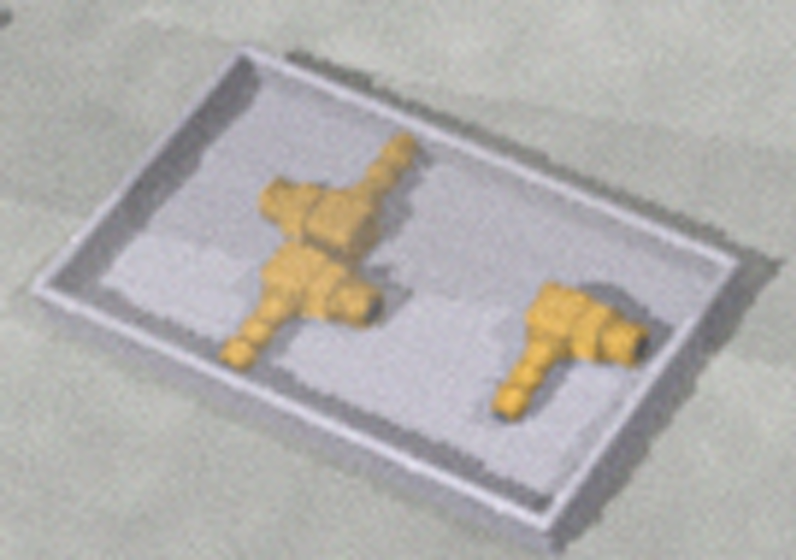

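The elbow is now flat inside, with its tip at (405,145) off the rim. Next I push filter 1 toward the tray's -y end with closed fingers to make room.

```bash
python3 - <<'E'
from geo import *; from arm import *
import cv2
h=np.pi/2
a=tf[1]+h; s=intray(tf,0,8); e=intray(tf,0,-52)
go(s,100,a); robot.close(20); robot.move_l([*s,12],150); robot.move_l([*e,12],60); print(robot.read_contact_force())
b=intray(tf,0,-45); robot.move_l([*b,12],60); robot.move_l([*b,100],200); robot.let_go()
go(fL[0],100,fL[1]+h); print(robot.read_time_s())
d=robot.get_image("scene"); im=cv2.resize(d["image"][280:420,340:520,::-1],None,fx=4,fy=4,interpolation=cv2.INTER_CUBIC); cv2.imwrite("pics/z4.png",cv2.convertScaleAbs(im,alpha=1.5))
E
```

```text
[-0.11235929  1.2242305   1.3233892 ]
46.5
```

View pics/z4.png

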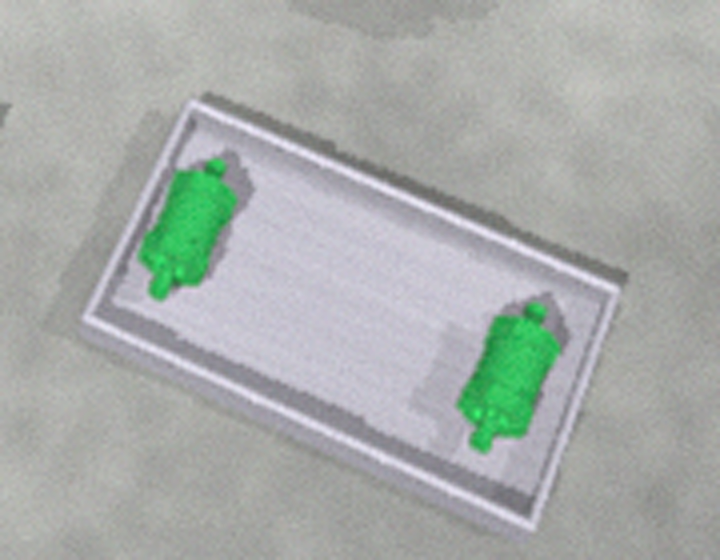

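Filter 1 now lies at the -y end, at (188,230), and the stock filter at (510,375). The middle is free, so I place the last filter at y of about -7.

```bash
python3 - <<'E'
from geo import *; from arm import *
import cv2
h=np.pi/2
pick(fL[0],fL[1]+h,z=4,squeeze=40,up=100)
place(intray(tf,0,-7),tf[1]+h,z=7.5,up=100)
q=intray(tf,0,-7)
robot.move_l([440,60,220],200); print(robot.read_time_s())
d=robot.get_image("scene"); cv2.imwrite("pics/z5.png",cv2.convertScaleAbs(cv2.resize(d["image"][120:420,100:500,::-1],None,fx=2,fy=2,interpolation=cv2.INTER_CUBIC),alpha=1.4))
E
```

```text
gap 25.43685041885944 25.17868770045541 t 48.6917
F [ 0.6 -0.4  0.9]
t 52.2667
53.7917
```

View pics/z5.png

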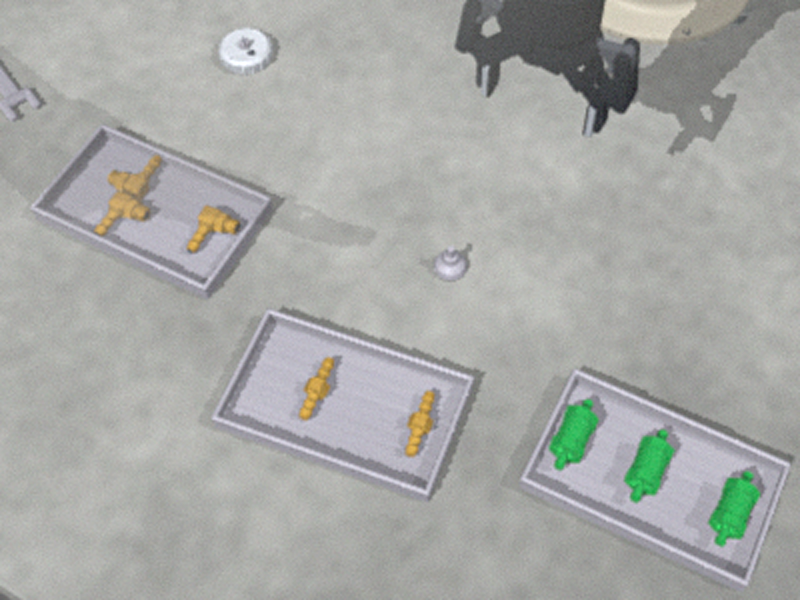

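All five parts lie in their own trays. The filters are at (573,435) and (650,465), the joiner is at (317,388), and the elbows are at (128,182) and (125,207). The tank cap (245,50) and choke knob (451,263) are untouched.

```bash
python3 -c "
from plant import robot
print(robot.hand_in())"
```

```text
the job is handed in; nothing more can be done
None
```

I handed the job in at about 54 s: both elbows, the joiner and both filters look flat in their own trays in the last picture, and the tank cap and choke knob were left alone; one elbow first came down on the rim (39 N) and was re-set, and no verdict came back.

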